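Emergency-stop check before the shift

TASK

Test the emergency stop and reset the machine: push the red mushroom head on the yellow box fully in with your fingertips (gently, only pushing, never squeezing it) and let go, so that it stays latched down by itself; then push the bar on its head round clockwise (seen from above) until it is released and the head springs back up; then press the blue reset button fully in and let it come back. Never press the green start button, and leave the loose things lying about where they are: nothing is to be picked up.

Things in the scene. Friction and masses are not known exactly. Their poses are not given: they have to be found in the camera images.
- estop_box: Emergency-stop station fixed to the table: yellow box on a grey foot, 90 x 90 mm, 50 mm high, low black collar on top, black cable gland on its +x side. Origin: centre of the underside; z up. On its z axis stands the red mushroom head, a disc of radius 30 mm with a raised bar across it (see bar_mid), which lies along the box's own y axis when untwisted.
- stop_plunger (a joint): How far the mushroom head is pushed down, m: 0 = up (released), stop at 0.014. It is sprung up; pushing to the stop takes about 4 N. Past 0.011 an inner catch snaps over, and when let go the head stays latched at about 0.011 and does not come up however it is pulled until it is twisted.
- stop_twist (a joint): Twist of the mushroom head, rad: 0 = untwisted, grows clockwise seen from above, end stop at 1.0; a light spring (0.02 to 0.07 N m) turns it back to 0 when it is let go. Twisting the latched head beyond about 0.6 frees the catch and the head springs up by itself.
- bar_mid (a point): Middle of the top of the red bar across the head, on the twist axis, 110 mm above the table when the head is up; moves down and up with it. The bar is 84 mm long, 14 mm wide, with a white line along its top; it stands 24 mm above the disc's flat face and overhangs the disc by 12 mm at both ends.
- bar_left_end (a point): The end of the bar's top that lies on the box's +y side, 42 mm from bar_mid; turns with the head. To twist clockwise this end is pushed towards the box's +x side (the other end towards -x).
- reset_box: Grey box 64 x 64 mm, 45 mm high, fixed to the table, with the BLUE reset button on top. Origin: centre of the underside. Its place and that of start_box are swapped at random.
- reset_button_top (a point): Centre of the top of the blue button (radius 16 mm), 67 mm above the table when not pressed.
- reset_button (a joint): Travel of the blue button, m: 0 = out, 0.006 = fully in; sprung, fully in takes about 4 N; it does not latch.
- start_box: Identical grey box with the GREEN start button. Origin: centre of the underside.
- start_button_top (a point): Centre of the top of the green button (radius 16 mm), 67 mm above the table. Not to be pressed.
- start_button (a joint): Travel of the green button, m: 0 = out, 0.006 = fully in.
- barrel_0: Loose zinc barrel standing upright, 20 mm across, 33 mm high, near the stop box. Origin: centre of the underside.
- barrel_6: Loose zinc barrel standing upright, 20 mm across, 39 mm high, near the stop box. Origin: centre of the underside.
- wood_block: Loose wooden block 86 x 48 x 20 mm behind the stop box. Origin: centre of the underside.
- bush_0: Loose brass bush standing upright, 22 mm across, 18 mm high, in front of the blue button's box. Origin: centre of the underside.
- marker: Loose marker pen, 128 mm long, 16 mm thick, lying in front of the green button's box. Origin: centre of the underside.
- chip_brush: Loose flat brush 162 x 38 x 11 mm lying at the front of the table. Origin: centre of the underside.

How it is judged (in metres and radians):
On the way, in this order (a step that is already met when the one before it is completed fails the run):
1. the red head has been pushed in and stays latched down with nothing touching it (value of joint stop_plunger above 0.0095 m and contact force between estop_box and the arm below 0.1 N and contact force between estop_box and the fingers below 0.1 N), for 0.3 s.
2. the head has been twisted clockwise and has sprung up (value of joint stop_plunger below 0.003 m), for 0.2 s.
3. the blue reset button is fully in (value of joint reset_button above 0.0045 m), for 0.1 s.
At the end, for the whole second after the job is handed in: The red head is up (within 2 mm) and untwisted (within 0.12 rad), both push buttons are out (within 1.5 mm), and every loose thing lies still within 20 mm of where it was (value of joint stop_plunger below 0.002 m and value of joint stop_twist below 0.12 rad and value of joint each of reset_button, start_button below 0.0015 m and distance of each of barrel_0, barrel_6, wood_block, bush_0, marker, chip_brush from where it was at the start of the episode below 0.02 m and linear speed of each of barrel_0, barrel_6, wood_block, bush_0, marker, chip_brush below 0.02 m/s); the robot touches nothing.
It fails at once if the green start button is pressed (more than 2.5 mm) (value of joint start_button above 0.0025 m).
It fails at once if a loose thing is lifted (over 15 mm) or shifted more than 20 mm, or a barrel or the bush is knocked over (height (world z) of any of barrel_0, barrel_6, wood_block, bush_0, marker, chip_brush above 0.015 m or distance of any of barrel_0, barrel_6, wood_block, bush_0, marker, chip_brush from where it was at the start of the episode above 0.02 m or angle between any of barrel_0, barrel_6, bush_0's own z axis and vertical above 0.6 rad).
It fails at once if the stop station is squeezed or rammed by the fingers with more than 35 N (contact force between estop_box and the fingers above 35 N).
It also fails if it takes over 45 s, if anything falls off the work surface, if the arm or the gripper's body presses on something with over 40 N, if the wrist force passes 120 N, or if a joint passes its speed limit or range.

ROBOT

A 7-joint arm with a two-finger parallel gripper is mounted at the origin on a cart in front of the work surface, level with it; the furniture and walls round the work are solid. World frame = base frame: x ahead of the robot, y to its left, z up, the work surface at z = 0. Lengths are in m, angles in degrees, forces in N, time in s.
With the tool pointing down it reaches from about 0.425 to 0.875 m from the base axis. Payload 9.9 kg.
Tool frame: the origin (TCP) lies at the very end of the fingers, on their centre line; the grasp point (between the pads) lies 19 mm behind it; z points along the fingers, y is the line along which they close (so a half turn about z gives the same grasp; the last joint's range is limited). The gripper opens to 85 mm and grips with 20 to 120 N. Pads are 22 mm wide; open, the fingers measure 114 mm over their backs; the gripper's body (76 mm by 85 mm) begins 54 mm behind the grasp point. The pads swing forward as they close: fully open they stand 13 mm farther back than shut.
Start: joints at [-80.317, 32.985, 1.427, 82.34, -0.859, 64.687, -3.237], TCP at [0.169, 0.654, 0.231] pointing down, gripper open.
Joint ranges: [-157.87, 157.87], [-19.46, 123.44], [-87.15, 90], [11.01, 140.99], [-62.26, 242.26], [9.8, 113.94], [-161.44, 161.44]. Speed limits (degrees/s): [127.2, 127.2, 172.46, 172.46, 180, 180, 180].

INTERFACE

Orientations are given as [roll, pitch, yaw] about the fixed x, y, z axes, in that order (R = Rz(yaw) Ry(pitch) Rx(roll)).
In Python, from workcell import robot gives the robot as it stands.
- The arm moves only by the shell command python3 -m inch 'ROWS' [FORCE]. ROWS is a JSON object of lists of equal length, an entry for each row: "gripper": the opening, from -1 (shut) to 1 (fully open); "dp": the shift along the world's x, y, z as a fraction of full scale, a list of three; "turn": the turn, a rotation vector about the world's x, y, z as a fraction of full scale, a list of three. A call has 1 to 10 rows; each row is the pose to reach, as a shift and turn from the pose commanded when the call began; what a row does not reach only later rows make up. Full scale, the value 1, is 250 mm for a shift and 120 degrees for a turn. A row lasts 1/12 s, in which the tool goes at most 41.7 mm and 7.16 degrees, less where a joint would pass 70% of its speed; a pose out of reach is approached as far as the arm can. A call with a number of a shift or a turn outside -1 to 1 is refused whole. A call with a gripper value outside its range is refused whole. The fingers move at their own pace and stop on an object; FORCE is the grip in N (left out, the last holds). Time passes only in rows, so rows that repeat a pose let the fingers close. It gives the time, the measured TCP pose, the force, the opening and the grip force at its end, in the units of the state.
- robot.get_state(): the state, without advancing time (a new reading comes with each control period).
- robot.grab_frame(name): name is "side" or "top" or "wrist"; returns a dict with "frame" (384x512x3 uint8, blue, green, red), "fx", "fy", "cx", "cy" (pixels), "R" (3x3) and "t" (3): a world point X has camera coordinates R X + t. Camera axes: x right, y down, z forward; pixel columns grow to the right and rows downward; lengths in m; the calibration is good to about 2 mm. A picture is of the moment at which its call begins. There is no depth.
- robot.finish_job(): hands the job in; it is judged then, once.
Trained networks look in the newest picture that a camera, given by its name, has taken for a name from the list of things; names that differ only in an ending like _2 or _b are one class to them, and where a whole thing is asked for, a point or a joint stands for the part that bears it (a point fixed in the world has none). Each returns a list of dicts, best first, with "confidence" (0 to 1); they miss things now and then, are a little off and sometimes report something else, mostly with a low value. They report only what shows in the picture. A call takes as long as a camera call.
- robot.boxes_of(camera, label): "extent" ([centre column, centre row, width, height] in pixels, round what is visible of it).
- robot.masks_of(camera, label): "pixels" (384x512 bool, what is visible of it) and "extent" ([centre column, centre row, width, height] in pixels, round what is visible of it).
The state is a dict: "time": time; "qpos": joint angles; "joint_velocities": joint speeds; "effort": joint torques, N m; "ee_pos": TCP position; "tcp_rot": TCP orientation; "wrist_force": force on the tool from outside, world axes, zero at the start; "torque": the same for the moment, N m; "finger_gap": finger opening in m; "grip_force": force on a finger pad.
Only numpy, scipy, OpenCV 4.12 (cv2) and the standard library are available. Lean on these libraries where they do the work, as an engineer would, in place of code of your own. Each camera call takes 0.05 s, during which the arm holds its last target. There are 200 camera calls.

## Working session

There is one attempt and no reset: what is moved stays moved. The work goes in short steps, Python scripts to look and compute and a shell command to move; the robot and the scene stay as the last step left them, time stands still between calls to the robot, and variables do not carry over. Pictures are saved under pics/ and viewed, at most 10 in all, crops included, and the job is handed in when it is done.

```bash
mkdir -p pics
cat > h.py <<'E'
from workcell import robot
import numpy as np, cv2
def px2w(f,u,v,z):
    R=np.array(f["R"]);t=np.array(f["t"])
    d=R.T@np.array([(u-f["cx"])/f["fx"],(v-f["cy"])/f["fy"],1]);c=-R.T@t
    return c+d*(z-c[2])/d[2]
def w2px(f,X):
    c=np.array(f["R"])@X+np.array(f["t"]);return f["fx"]*c[0]/c[2]+f["cx"],f["fy"]*c[1]/c[2]+f["cy"]
E
python3 - <<'E'
from h import *
s=robot.get_state();print(s["time"],s["ee_pos"],s["tcp_rot"],s["finger_gap"])
ims=[]
for c in("top","side"):
    f=robot.grab_frame(c);cv2.imwrite(f"pics/{c}0.png",f["frame"])
    print(c,"cam",-np.array(f["R"]).T@f["t"])
    for l,z in(("estop_box",.05),("bar_mid",.11),("reset_button_top",.067),("start_button_top",.067),("reset_box",.045),("start_box",.045),("barrel_0",.033),("barrel_6",.039),("wood_block",.02),("bush_0",.018),("marker",.016),("chip_brush",.01)):
        for b in robot.boxes_of(c,l)[:2]:
            e=b["extent"];print(l,round(b["confidence"],2),np.round(e),np.round(px2w(f,e[0],e[1],z),3))
E
```

```text
0.0 [0.16868622 0.65310244 0.23042442] [-1.79902768e+02  3.23996731e-03  1.65517645e+02] 0.0855917639354807
top cam [0.18772569 0.01054201 1.77283481]
estop_box 0.86 [199. 177.  24.  25.] [0.562 0.261 0.05 ]
estop_box 0.29 [316. 211.   8.   3.] [ 0.43  -0.177  0.05 ]
bar_mid 0.63 [196. 179.  19.  14.] [0.543 0.264 0.11 ]
reset_button_top 0.58 [316. 208.   7.  12.] [ 0.437 -0.175  0.067]
reset_button_top 0.26 [261. 224.  42.  15.] [0.381 0.027 0.067]
start_button_top 0.61 [317. 209.   5.   9.] [ 0.433 -0.18   0.067]
start_button_top 0.45 [360. 207.  14.   4.] [ 0.438 -0.337  0.067]
reset_box 0.52 [315. 212.  22.  22.] [ 0.424 -0.172  0.045]
start_box 0.71 [199. 178.  30.  27.] [0.56  0.259 0.045]
start_box 0.63 [199. 177.  19.  15.] [0.566 0.261 0.045]
wood_block 0.7 [206. 152.  24.  22.] [0.668 0.237 0.02 ]
marker 0.7 [354. 226.  31.  12.] [ 0.375 -0.321  0.016]
chip_brush 0.64 [262. 224.  46.  15.] [0.387 0.027 0.01 ]
chip_brush 0.63 [313. 212.  24.  19.] [ 0.429 -0.17   0.01 ]
side cam [ 0.09834693 -0.8043105   0.61877455]
estop_box 0.95 [226. 167.  31.  42.] [0.564 0.271 0.05 ]
bar_mid 0.63 [224. 156.  14.  15.] [0.543 0.238 0.11 ]
bar_mid 0.16 [225. 166.  36.  45.] [0.516 0.166 0.11 ]
start_button_top 0.51 [289. 291.  16.  18.] [ 0.436 -0.339  0.067]
reset_box 0.76 [248. 260.  32.  37.] [ 0.417 -0.194  0.045]
start_box 0.63 [290. 307.  40.  42.] [ 0.427 -0.358  0.045]
wood_block 0.77 [255. 176.  25.  12.] [0.655 0.223 0.02 ]
marker 0.87 [260. 320.  31.  52.] [ 0.371 -0.339  0.016]
chip_brush 0.92 [204. 227.  30.  35.] [0.389 0.021 0.01 ]
```

View pics/top0.png

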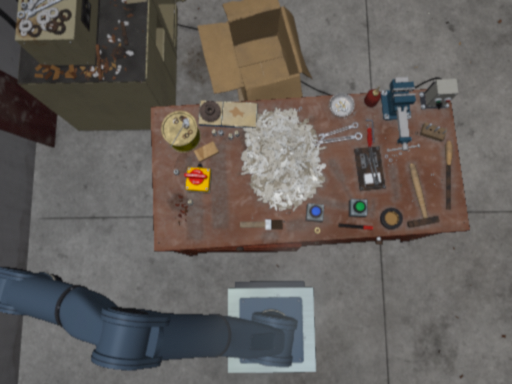

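View pics/side0.png

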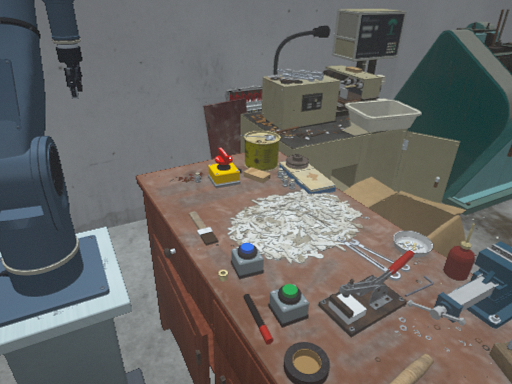

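```bash
R='[0.66,-0.78,0.25]';T='[0,0,0]'
python3 -m inch '{"gripper":[-1,-1,-1,-1,-1,-1,-1,-1],"dp":[[0.66,-0.78,0.25],[0.66,-0.78,0.25],[0.66,-0.78,0.25],[0.66,-0.78,0.25],[0.66,-0.78,0.25],[0.66,-0.78,0.25],[0.66,-0.78,0.25],[0.66,-0.78,0.25]],"turn":[[0,0,0],[0,0,0],[0,0,0],[0,0,0],[0,0,0],[0,0,0],[0,0,0],[0,0,0]]}' 20
python3 -m inch '{"gripper":[-1,-1,-1,-1,-1,-1,-1,-1],"dp":[[0.5,-0.78,0.25],[0.5,-0.78,0.25],[0.5,-0.78,0.25],[0.5,-0.78,0.25],[0.5,-0.78,0.25],[0.5,-0.78,0.25],[0.5,-0.78,0.25],[0.5,-0.78,0.25]],"turn":[[0,0,0],[0,0,0],[0,0,0],[0,0,0],[0,0,0],[0,0,0],[0,0,0],[0,0,0]]}'
python3 - <<'E'
from h import *
f=robot.grab_frame("wrist");cv2.imwrite("pics/w1.png",f["frame"])
print("cam",-np.array(f["R"]).T@f["t"],np.round(f["R"],2))
for l,z in(("estop_box",.05),("bar_mid",.11),("bar_left_end",.11),("barrel_0",.033),("barrel_6",.039),("wood_block",.02)):
    for b in robot.boxes_of("wrist",l)[:2]:
        e=b["extent"];print(l,round(b["confidence"],2),np.round(e),np.round(px2w(f,e[0],e[1],z),3))
E
```

```text
time: 1.97
ee_pos: [0.3378, 0.4552, 0.2954]
tcp_rot: [179.9, 0.1, 165.1]
wrist_force: [-0.1, 1.1, 0.3]
finger_gap: -0.0002
grip_force: 0.0
time: 2.63
ee_pos: [0.4595, 0.2631, 0.3566]
tcp_rot: [179.9, 0.0, 165.4]
wrist_force: [-0.6, 0.2, 0.2]
finger_gap: -0.0001
grip_force: 0.0
cam [0.38714511 0.28173846 0.49948478] [[ 0.25  0.97  0.  ]
 [ 0.92 -0.24  0.29]
 [ 0.28 -0.07 -0.96]]
estop_box 0.67 [278. 206.  67.  76.] [0.554 0.271 0.05 ]
bar_mid 0.59 [279. 217.  62.  39.] [0.547 0.27  0.11 ]
bar_mid 0.23 [278. 207.  67.  76.] [0.532 0.273 0.11 ]
bar_left_end 0.79 [282. 219.  58.  36.] [0.551 0.274 0.11 ]
bar_left_end 0.65 [ 99. 137.  98.  44.] [0.388 0.08  0.11 ]
barrel_0 0.52 [332. 206.  13.  16.] [0.581 0.353 0.033]
barrel_0 0.49 [282. 147.  15.  10.] [0.47  0.299 0.033]
barrel_6 0.52 [332. 206.  13.  16.] [0.579 0.353 0.039]
barrel_6 0.49 [282. 147.  15.  10.] [0.469 0.299 0.039]
wood_block 0.65 [294. 256.  20.  27.] [0.659 0.275 0.02 ]
```

View pics/w1.png

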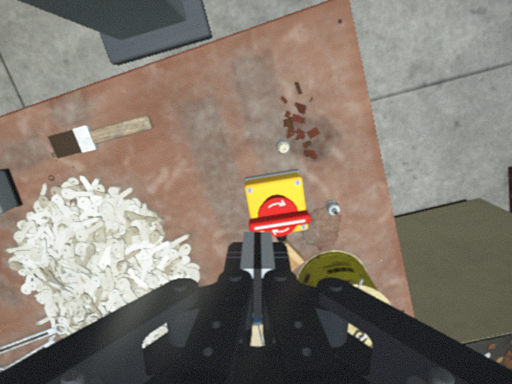

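Run:
```python
from h import *
im=cv2.imread("pics/w1.png")[165:250,235:345]
cv2.imwrite("pics/w1c.png",cv2.resize(im,None,fx=7,fy=7,interpolation=cv2.INTER_NEAREST))
f=robot.grab_frame("wrist")
for p in((250,226),(310,217)):print(px2w(f,*p,.11))
hsv=cv2.cvtColor(f["frame"],cv2.COLOR_BGR2HSV);sub=hsv[160:250,235:345]
y=((sub[...,0]>20)&(sub[...,0]<35)&(sub[...,1]>150)&(sub[...,2]>120)).astype(np.uint8)
pts=cv2.findNonZero(y);r=cv2.minAreaRect(pts);print("yellow rect",r[0][0]+235,r[0][1]+160,r[1:])
```

```text
[0.54786856 0.23139878 0.11      ]
[0.55522651 0.31190006 0.11      ]
yellow rect 274.6009521484375 206.00788497924805 ((57.42799377441406, 57.90457534790039), 83.1572265625)
```

View pics/w1c.png

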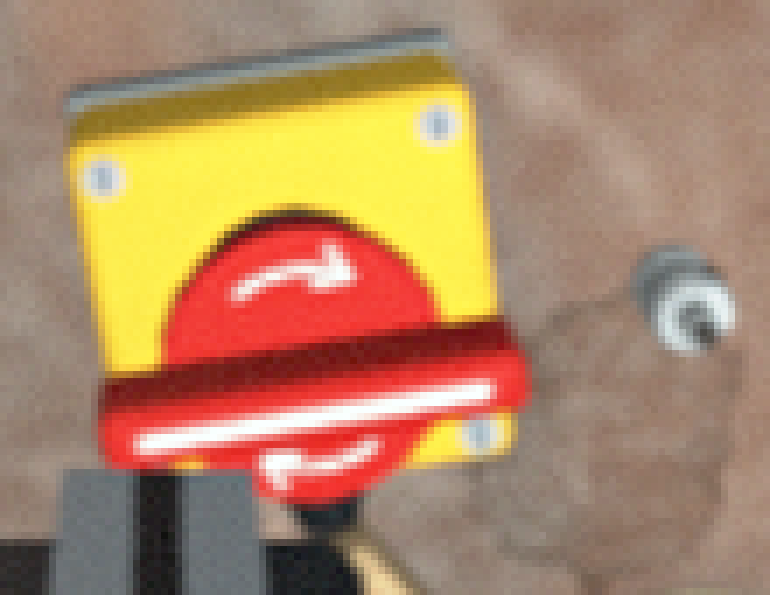

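Run:
```python
from h import *
f=robot.grab_frame("wrist");s=robot.get_state();print(s["ee_pos"],w2px(f,np.array(s["ee_pos"])))
P=[px2w(f,235+a/7-.5,165+b/7-.5,.11) for a,b in((133,443),(495,390),(103,425),(528,375),(315,417))]
print(np.round(P,4));d=P[1]-P[0];print(np.linalg.norm(d),(P[0]+P[1])/2,"bar dir deg",np.degrees(np.arctan2(d[1],d[0])))
S=[px2w(f,235+a/7-.5,165+b/7-.5,.05) for a,b in((103,180),(438,125),(480,433))];print(np.round(S,4),"box centre",(S[0]+S[2])/2)
```

```text
[0.45844016 0.26416007 0.35609529] (np.float64(257.1461360126347), np.float64(248.6964463679505))
[[0.5518 0.235  0.11  ]
 [0.5584 0.3045 0.11  ]
 [0.5467 0.2304 0.11  ]
 [0.557  0.3112 0.11  ]
 [0.5553 0.27   0.11  ]]
0.06984004420771835 [0.55510246 0.2697414  0.11      ] bar dir deg 84.55398180451327
[[0.5168 0.2368 0.05  ]
 [0.5228 0.3087 0.05  ]
 [0.5942 0.3025 0.05  ]] box centre [0.55550685 0.26966915 0.05      ]
```

```bash
python3 -m inch '{"gripper":[-1,-1,-1,-1,-1,-1,-1,-1,-1],"dp":[[0.388,0.022,-0.4],[0.388,0.022,-0.4],[0.388,0.022,-0.4],[0.388,0.022,-0.9],[0.388,0.022,-0.9],[0.388,0.022,-0.9],[0.388,0.022,-0.9],[0.388,0.022,-0.9],[0.388,0.022,-0.9]],"turn":[[0,0,0],[0,0,0],[0,0,0],[0,0,0],[0,0,0],[0,0,0],[0,0,0],[0,0,0],[0,0,0]]}'
```

```text
time: 3.83
ee_pos: [0.5562, 0.2694, 0.1324]
tcp_rot: [180.0, 0.0, 165.5]
wrist_force: [0.6, -0.6, 0.6]
finger_gap: -0.0005
grip_force: 0.0
```

```bash
python3 -m inch '{"gripper":[-1,-1,-1,-1,-1,-1,-1,-1,-1,-1],"dp":[[0,0,-0.04],[0,0,-0.07],[0,0,-0.09],[0,0,-0.1],[0,0,-0.11],[0,0,-0.12],[0,0,-0.13],[0,0,-0.14],[0,0,-0.145],[0,0,-0.145]],"turn":[[0,0,0],[0,0,0],[0,0,0],[0,0,0],[0,0,0],[0,0,0],[0,0,0],[0,0,0],[0,0,0],[0,0,0]]}'
```

```text
time: 4.67
ee_pos: [0.5563, 0.2694, 0.096]
tcp_rot: [179.9, 0.0, 165.5]
wrist_force: [-1.9, 0.4, 11.3]
finger_gap: 0.0002
grip_force: 5.4
```

```bash
python3 -m inch '{"gripper":[-1,-1,-1,-1,-1,-1,-1,-1],"dp":[[0,0,0.05],[0,0,0.15],[-0.3,0,0.25],[-0.4,0,0.4],[-0.4,0,0.4],[-0.4,0,0.4],[-0.4,0,0.4],[-0.4,0,0.4]],"turn":[[0,0,0],[0,0,0],[0,0,0],[0,0,0],[0,0,0],[0,0,0],[0,0,0],[0,0,0]]}'
python3 - <<'E'
from h import *
f=robot.grab_frame("wrist");s=robot.get_state();p=np.array(s["ee_pos"]);print(p)
im=f["frame"].copy()
for z,c in((.099,(0,255,0)),(.11,(255,0,0))):
    for k in(-.042,.042):
        u,v=w2px(f,np.array([.5553+.0941*k,.2697+.9956*k,z]));cv2.circle(im,(int(round(u)),int(round(v))),2,c,-1)
cv2.imwrite("pics/w2.png",im)
ex=np.array([.9956,-.0941]);ey=np.array([.0941,.9956]);C=np.array([.5553,.2697])
for th,off in((0,.03),(0,.019),(.15,.018),(.3,.018),(.45,.018),(.6,.018),(.75,.018),(.85,.018),(.95,.018)):
    d=ex*np.sin(th)+ey*np.cos(th);n=-ex*np.cos(th)+ey*np.sin(th)
    print(th,np.round(C+.034*d+off*n,4))
E
```

```text
time: 5.33
ee_pos: [0.456, 0.2689, 0.1949]
tcp_rot: [-180.0, 0.0, 165.5]
wrist_force: [1.3, -0.7, -0.7]
finger_gap: -0.0002
grip_force: 0.0
[0.45626767 0.26867937 0.19438122]
0 [0.5286 0.3064]
0 [0.5396 0.3053]
0.15 [0.5461 0.307 ]
0.3 [0.5517 0.308 ]
0.45 [0.5575 0.3081]
0.6 [0.5632 0.3073]
0.75 [0.5688 0.3057]
0.85 [0.5723 0.3042]
0.95 [0.5756 0.3024]
```

View pics/w2.png

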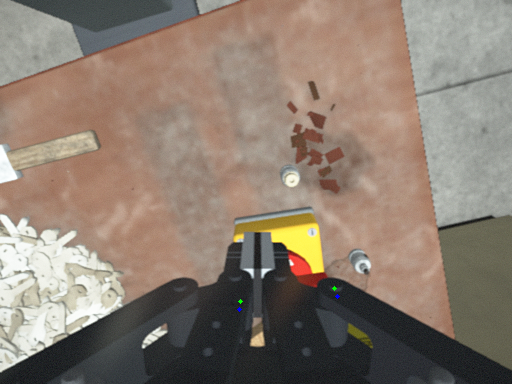

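```bash
python3 -m inch '{"gripper":[-1,-1,-1,-1,-1,-1],"dp":[[0,0,0.64],[0,0,0.64],[0,0,0.64],[0,0,0.64],[0,0,0.64],[0,0,0.64]],"turn":[[0,0,0],[0,0,0],[0,0,0],[0,0,0],[0,0,0],[0,0,0]]}'
python3 - <<'E'
from h import *
f=robot.grab_frame("wrist");s=robot.get_state();p=np.array(s["ee_pos"]);print(p)
im=f["frame"].copy()
for z,c in((.099,(0,255,0)),(.11,(255,0,0))):
    for k in(-.042,.042):
        u,v=w2px(f,np.array([.5553+.0941*k,.2697+.9956*k,z]));print(z,u,v);cv2.circle(im,(int(round(u)),int(round(v))),0,c,-1)
cv2.imwrite("pics/w3.png",cv2.resize(im[165:250,235:345],None,fx=7,fy=7,interpolation=cv2.INTER_NEAREST))
E
```

```text
time: 5.88
ee_pos: [0.4574, 0.2691, 0.3559]
tcp_rot: [179.9, 0.1, 165.4]
wrist_force: [-0.3, 0.6, -1.0]
finger_gap: -0.0
grip_force: 0.0
[0.4565734  0.26876648 0.35430837]
0.099 245.27063805793537 226.40163916114165
0.099 305.80133952457084 217.2640201326054
0.11 244.99043630356246 229.72124977667372
0.11 307.03607837277326 220.38499133430773
```

View pics/w3.png

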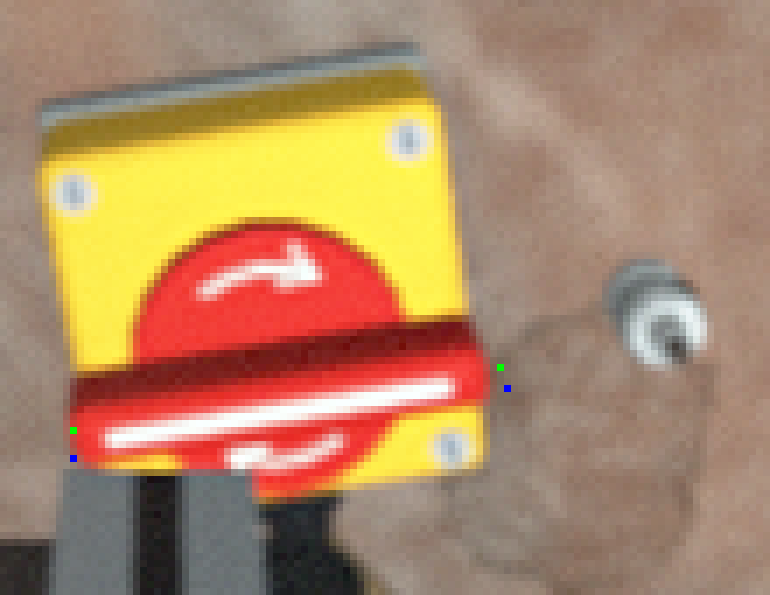

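```bash
python3 -m inch '{"gripper":[-1,-1,-1,-1,-1,-1,-1,-1,-1],"dp":[[0.28,0.15,-0.4],[0.28,0.15,-0.4],[0.28,0.15,-0.86],[0.28,0.15,-0.86],[0.28,0.15,-0.86],[0.28,0.15,-0.86],[0.28,0.15,-0.86],[0.28,0.15,-0.86],[0.28,0.15,-0.86]],"turn":[[0,0,0],[0,0,0],[0,0,0],[0,0,0],[0,0,0],[0,0,0],[0,0,0],[0,0,0],[0,0,0]]}'
```

```text
time: 6.68
ee_pos: [0.5262, 0.3063, 0.1407]
tcp_rot: [-180.0, 0.0, 165.5]
wrist_force: [0.7, -0.5, 0.6]
finger_gap: -0.0
grip_force: 0.0
```

```bash
python3 -m inch '{"gripper":[-1,-1,-1,-1,-1,-1],"dp":[[0,0,-0.1],[0,0,-0.205],[0,0,-0.205],[0,0,-0.205],[0.03,0,-0.205],[0.03,0,-0.205]],"turn":[[0,0,0],[0,0,0],[0,0,0],[0,0,0],[0,0,0],[0,0,0]]}'
python3 -m inch '{"gripper":[-1,-1,-1,-1,-1,-1,-1,-1,-1,-1],"dp":[[0.01,-0.002,0],[0.024,-0.004,0],[0.036,0,0],[0.05,0.003,0],[0.06,0.005,0],[0.072,0.007,0],[0.084,0.007,0],[0.095,0.007,0],[0.106,0.006,0],[0.106,0.006,0]],"turn":[[0,0,0],[0,0,0],[0,0,0],[0,0,0],[0,0,0],[0,0,0],[0,0,0],[0,0,0],[0,0,0],[0,0,0]]}'
```

```text
time: 7.18
ee_pos: [0.536, 0.307, 0.0913]
tcp_rot: [179.8, 0.2, 165.5]
wrist_force: [-0.8, -0.2, 0.4]
finger_gap: -0.0002
grip_force: 0.0
time: 8.02
ee_pos: [0.5605, 0.3081, 0.0888]
tcp_rot: [180.0, 0.0, 165.5]
wrist_force: [-1.5, 0.7, -0.6]
finger_gap: 0.0002
grip_force: 0.7
```

```bash
python3 -m inch '{"gripper":[-1,-1,-1,-1,-1,-1,-1],"dp":[[0.011,-0.003,0],[0.022,-0.006,0],[0.033,-0.01,0],[0.042,-0.014,0],[0.05,-0.018,0],[0.058,-0.022,0],[0.058,-0.022,0]],"turn":[[0,0,0],[0,0,0],[0,0,0],[0,0,0],[0,0,0],[0,0,0],[0,0,0]]}'
python3 - <<'E'
from h import *
f=robot.grab_frame("wrist");g=robot.grab_frame("side")
a=cv2.resize(f["frame"],(400,300));b=cv2.resize(g["frame"][125:200,180:280],(400,300),interpolation=cv2.INTER_CUBIC)
cv2.imwrite("pics/w4.png",np.hstack([a,b]))
E
```

```text
time: 8.6
ee_pos: [0.5747, 0.3023, 0.0888]
tcp_rot: [180.0, 0.0, 165.5]
wrist_force: [-2.1, 1.4, -0.4]
finger_gap: -0.0001
grip_force: 1.1
```

View pics/w4.png

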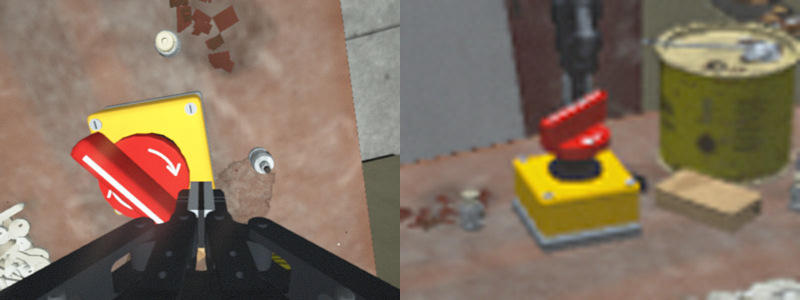

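```bash
python3 -m inch '{"gripper":[-1,-1,-1,-1,-1,-1,-1,-1],"dp":[[-0.03,0.015,0],[-0.06,0.03,0],[-0.095,0.035,0],[-0.13,0.03,0],[-0.165,0.02,0],[-0.2,0.016,0],[-0.22,0.016,0],[-0.22,0.016,0]],"turn":[[0,0,0],[0,0,0],[0,0,0],[0,0,0],[0,0,0],[0,0,0],[0,0,0],[0,0,0]]}'
python3 -m inch '{"gripper":[-1,-1,-1,-1,-1,-1,-1,-1],"dp":[[0,0,0.3],[-0.1,0,0.6],[-0.25,-0.15,1],[-0.25,-0.15,1],[-0.25,-0.15,1],[-0.25,-0.15,1],[-0.25,-0.15,1],[-0.25,-0.15,1]],"turn":[[0,0,0],[0,0,0],[0,0,0],[0,0,0],[0,0,0],[0,0,0],[0,0,0],[0,0,0]]}'
python3 - <<'E'
from h import *
f=robot.grab_frame("wrist");s=robot.get_state();p=np.array(s["ee_pos"]);print(p)
g=robot.grab_frame("side")
im=f["frame"]
u,v=map(int,w2px(f,np.array([.55,.27,.08])))
a=im[v-45:v+45,u-60:u+60]
cv2.imwrite("pics/w5.png",np.hstack([cv2.resize(a,(400,300)),cv2.resize(g["frame"][125:200,180:280],(400,300))]))
E
```

```text
time: 9.37
ee_pos: [0.518, 0.3065, 0.089]
tcp_rot: [-180.0, -0.0, 165.5]
wrist_force: [-0.3, -1.0, 0.5]
finger_gap: 0.0002
grip_force: 0.0
time: 10.03
ee_pos: [0.4578, 0.2689, 0.3433]
tcp_rot: [179.7, 0.3, 165.5]
wrist_force: [0.3, 0.2, -0.0]
finger_gap: 0.0001
grip_force: 0.0
[0.45745993 0.26907361 0.34077114]
```

View pics/w5.png

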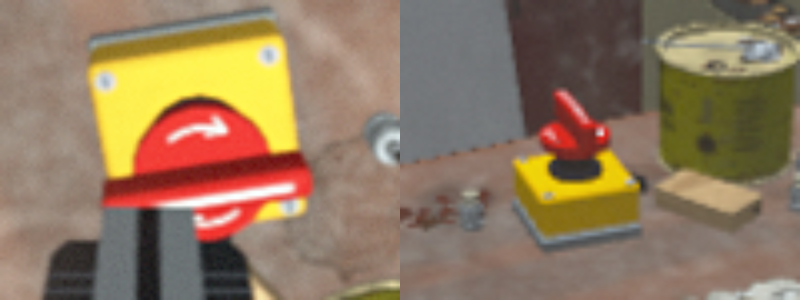

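```bash
python3 -m inch '{"gripper":[-1,-1,-1,-1,-1,-1,-1],"dp":[[0,-0.9,0],[0,-0.9,0],[0,-0.9,0],[0,-0.9,0],[0,-0.9,0],[0,-0.9,0],[0,-0.9,0]],"turn":[[0,0,0],[0,0,0],[0,0,0],[0,0,0],[0,0,0],[0,0,0],[0,0,0]]}'
python3 -m inch '{"gripper":[-1,-1,-1,-1,-1,-1,-1],"dp":[[0,-0.8,0],[0,-0.8,0],[0,-0.8,0],[0,-0.8,0],[0,-0.8,0],[0,-0.8,0],[0,-0.8,0]],"turn":[[0,0,0],[0,0,0],[0,0,0],[0,0,0],[0,0,0],[0,0,0],[0,0,0]]}'
python3 - <<'E'
from h import *
f=robot.grab_frame("wrist");s=robot.get_state();print(s["ee_pos"])
cv2.imwrite("pics/w6.png",f["frame"])
for l,z in(("reset_button_top",.067),("start_button_top",.067),("reset_box",.045),("bush_0",.018)):
    for b in robot.boxes_of("wrist",l)[:2]:
        e=b["extent"];print(l,round(b["confidence"],2),np.round(e),np.round(px2w(f,e[0],e[1],z),3))
hsv=cv2.cvtColor(f["frame"],cv2.COLOR_BGR2HSV)
for n,lo,hi in(("blue",105,130),("green",50,85)):
    m=cv2.inRange(hsv,(lo,150,90),(hi,255,255))
    k,_,st,c=cv2.connectedComponentsWithStats(m)
    if k>1:
        i=1+np.argmax(st[1:,4]);print(n,st[i],c[i],px2w(f,*c[i],.067))
E
```

```text
time: 10.72
ee_pos: [0.4564, 0.039, 0.3375]
tcp_rot: [-179.8, -0.1, 165.1]
wrist_force: [-0.3, 0.5, -0.3]
finger_gap: -0.0
grip_force: 0.0
time: 11.3
ee_pos: [0.4567, -0.1571, 0.3372]
tcp_rot: [-179.9, -0.1, 165.3]
wrist_force: [0.4, 1.0, 0.7]
finger_gap: -0.0002
grip_force: 0.0
[ 0.45700444 -0.15539188  0.33735143]
reset_button_top 0.96 [242. 133.  23.  28.] [ 0.426 -0.17   0.067]
start_button_top 0.84 [130. 172.  27.  27.] [ 0.438 -0.331  0.067]
start_button_top 0.64 [242. 134.  24.  22.] [ 0.427 -0.171  0.067]
reset_box 0.96 [240. 129.  53.  51.] [ 0.423 -0.172  0.045]
bush_0 0.73 [224.  86.  16.  19.] [ 0.362 -0.181  0.018]
blue [228 120  26  26 497] [240.35211268 132.33802817] [ 0.42506695 -0.1717442   0.067     ]
green [116 163  23  22 390] [127.21282051 173.50769231] [ 0.43918694 -0.33471027  0.067     ]
```

View pics/w6.png

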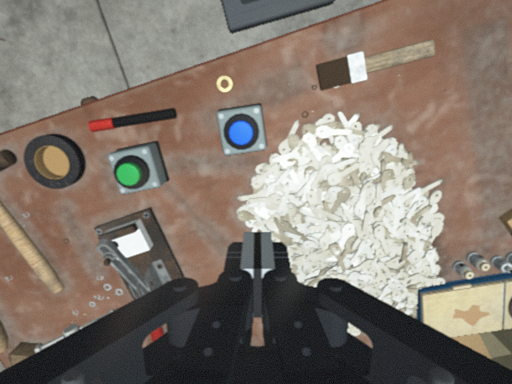

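```bash
python3 -m inch '{"gripper":[-1,-1,-1,-1,-1,-1,-1,-1,-1],"dp":[[-0.124,-0.06,-0.3],[-0.124,-0.06,-0.5],[-0.124,-0.06,-0.98],[-0.124,-0.06,-0.98],[-0.124,-0.06,-0.98],[-0.124,-0.06,-0.98],[-0.124,-0.06,-0.98],[-0.124,-0.06,-0.98],[-0.124,-0.06,-0.98]],"turn":[[0,0,0],[0,0,0],[0,0,0],[0,0,0],[0,0,0],[0,0,0],[0,0,0],[0,0,0],[0,0,0]]}'
```

```text
time: 12.3
ee_pos: [0.4269, -0.1709, 0.0954]
tcp_rot: [180.0, 0.1, 165.5]
wrist_force: [1.0, 0.4, -0.3]
finger_gap: -0.0004
grip_force: 0.0
```

```bash
python3 -m inch '{"gripper":[-1,-1,-1,-1,-1,-1,-1,-1,-1,-1],"dp":[[0,0,-0.06],[0,0,-0.09],[0,0,-0.105],[0,0,-0.115],[0,0,-0.12],[0,0,-0.125],[0,0,-0.13],[0,0,-0.135],[0,0,-0.138],[0,0,-0.138]],"turn":[[0,0,0],[0,0,0],[0,0,0],[0,0,0],[0,0,0],[0,0,0],[0,0,0],[0,0,0],[0,0,0],[0,0,0]]}'
```

```text
time: 13.13
ee_pos: [0.4267, -0.171, 0.0607]
tcp_rot: [180.0, 0.1, 165.5]
wrist_force: [-1.9, 3.4, 26.1]
finger_gap: -0.0001
grip_force: 13.0
```

```bash
python3 -m inch '{"gripper":[-1,-1,-1,-1,-1,-1,-1,-1,-1,-1],"dp":[[0,0,0],[0,0,0.01],[0,0,0.05],[0,0,0.2],[0,0,0.9],[0,0,0.9],[0,0,0.9],[0,0,0.9],[0,0,0.9],[0,0,0.9]],"turn":[[0,0,0],[0,0,0],[0,0,0],[0,0,0],[0,0,0],[0,0,0],[0,0,0],[0,0,0],[0,0,0],[0,0,0]]}'
python3 - <<'E'
from h import *
f=robot.grab_frame("wrist");a=f["frame"];b=robot.grab_frame("side")["frame"]
cv2.imwrite("pics/w7.png",np.hstack([cv2.resize(a,(400,300)),cv2.resize(b,(400,300))]))
E
```

```text
time: 13.97
ee_pos: [0.4269, -0.1716, 0.2872]
tcp_rot: [180.0, 0.3, 165.5]
wrist_force: [-0.1, 0.4, -0.7]
finger_gap: 0.0003
grip_force: 0.0
```

View pics/w7.png

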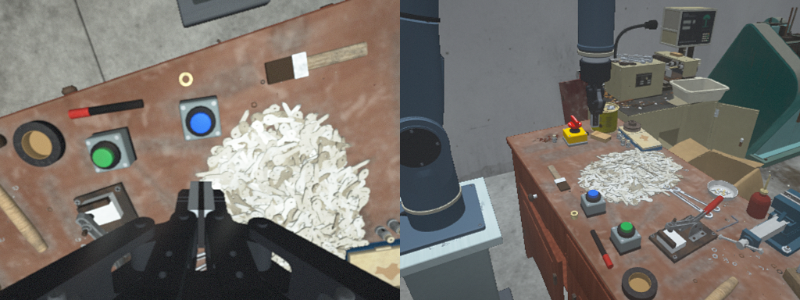

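The blue button at (200,123) is out again, the red head at (574,123) in the side view is up, and the loose things are where they were. I'm handing in the job.

```bash
python3 -c "from workcell import robot;print(robot.finish_job())"
```

```text
the job is handed in; nothing more can be done
None
```

I pushed the emergency stop in until it latched, twisted it clockwise so it sprang back up, and pressed and released the blue reset button, without touching the green button or any loose thing; the job is handed in at about 14 s, but no verdict was returned.

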